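Feed a border tile under the cutter hood and shut the chip guard

ROBOT

A 6-joint arm with a two-finger parallel gripper is mounted at the origin on the work surface. World frame = base frame: x ahead of the robot, y to its left, z up, the work surface at z = 0. Lengths are in mm, angles in rad, forces in N, time in s.
With the tool pointing down it reaches from about 300 to 775 mm from the base axis. Payload 14.6 kg.
Tool frame: the origin (TCP) lies on the centre line of the jaws, within the pads' length; the fingertips stand 19 mm ahead of it and the grasp point (between the pads) is the TCP (bot.tip_reach is the distance from the TCP to the fingertips, in mm); z points along the fingers, y is the line along which they close (so a half turn about z gives the same grasp; the last joint's range is limited). The gripper opens to 85 mm and grips with 20 to 120 N. Pads are 22 mm wide; open, the fingers measure 114 mm over their backs; the gripper's body (76 mm by 85 mm) begins 54 mm behind the grasp point. The pads swing forward as they close: fully open they stand 13 mm farther back than shut.
Start: joints at [-1.21, 0.3, 1.521, -0, 1.321, -0.067], TCP at [228.171, -500.428, 250.281] pointing down, gripper open.
Joint ranges: [-3.03, 3.03], [-0.79, 2.21], [0.23, 2.52], [-1.04, 4.18], [0, 3.07], [-2.55, 2.55]. Speed limits (rad/s): [2.22, 2.22, 2.57, 3.14, 3.14, 3.14].

INTERFACE

Orientations are given as a unit quaternion [w, x, y, z].
In Python, from rig import bot gives the robot as it stands. Calls block until the motion is done:
- bot.move_to(position, orientation): joint-space move of the TCP to a pose.
- bot.servo_line(position, attitude=None, speed=150, until_force=None): straight line of the TCP; attitude=None keeps the orientation; speed is the mean speed in mm/s. With until_force (N) it stops when the force on the tool has changed by that much, and returns True; else False.
- bot.move_joints(angles): joint-space move.
- bot.move_gripper(opening, grip_force=None): finger opening in mm; grip_force is the grip in N (None keeps the last); returns when the fingers have stopped.
- bot.dwell(seconds).
- bot.ik(position, orientation): joint angles nearest the present ones, or None.
- bot.read_state(): the state.
- bot.read_camera(name): name is "scene" or "side" or "wrist"; returns a dict with "image" (384x512x3 uint8, blue, green, red), "depth" (384x512 float32, mm along the optical axis (not along the pixel's ray), 0 where there is no reading), "fovy" (degrees; the focal length in pixels is half the picture's height over the tangent of half this angle, whatever the lens; pixels are square), "cx", "cy" (the principal point, pixels), "k1" (the pictures are not rectified: a ray, as slopes to the right and down, at radius r is drawn at 1 + k1 r^2 times it, then the intrinsics apply), "eye" and "attitude" of the camera in the world; the wrist camera has in their place "mount" (4x4, takes a point from camera to tool coordinates, whose origin is the TCP and whose axes are the flange's). Camera axes: x right, y down, z forward; pixel columns grow to the right and rows downward; lengths in mm; the calibration is good to about 2 mm. A picture is of the moment at which its call begins: read the wrist's pose just before it.
A pose or a line that the arm cannot do raises bot.MotionError and nothing moves.
- bot.finish_job(): hands the job in; it is judged then, once.
The state is a dict: "clock": time; "joint_positions": joint angles; "qvel": joint speeds; "effort": joint torques, N m; "ee_pos": TCP position; "tool_rot": TCP orientation; "ft_force": force on the tool from outside, world axes, zero at the start; "moment": the same for the moment, N m; "grip_width": finger opening in mm; "grip_force": force on a finger pad.
Only numpy, scipy, OpenCV 4.12 (cv2) and the standard library are available. Lean on these libraries where they do the work, as an engineer would, in place of code of your own. Each camera call takes 0.05 s, during which the arm holds its last target. There are 200 camera calls.

TASK

Feed the long patterned border tile lengthwise along the cutter's bed and through the low gap under its hood until its leading end is fully home against the stop inside, lying flat. Then let go and slide the cutter's chip guard fully shut behind the tile. Do not disturb the scraper, the grout float, the jar or the bolster lying about.

Things in the scene. Friction and masses are not known exactly. Their poses are not given: they have to be found in the camera images.
- tile: Long patterned border tile, white with blue diamonds and yellow lines on top, 160 x 50 x 18 mm (long along its x), about 320 g, flat on the bench to the right or left of the area in front of the cutter. Origin: centre of its underside. Both ends are alike; its x axis points away from the robot within about 30 degrees.
- cutter: Bench tile cutter, fixed. Origin: on the bench under the middle of the hood's front edge; x is the feed direction (away from the robot within 7 degrees), y left along the guard's track, z up. Grey base plate 15 mm thick (its top is the bed) over x -85 to 115, y -90 to 245 mm. Cutter rail along y at x 68 to 102 mm, up to 67 mm high; its carriage and handle at y 140 to 200 are 97 mm high.
- mouth (a point): Middle of the mouth under the hood's front edge, on the bed, 15 mm above the bench; axes as cutter. The aluminium hood reaches from here 112 mm along x and 53 mm to either side; its top is 36 mm above the bed. The channel under it is straight, 66 mm wide and 28 mm high. In front of the hood the bed is open above and at the sides.
- stop (a point): Middle of the face of the stop that closes the channel, 100 mm along x from mouth, at bed height; axes as cutter. A tile touching it has its middle 20 mm along x from mouth and its rear 60 mm sticking out of the hood, over the bed.
- guard (a joint): Chip guard's travel in m: 0 fully shut (in front of the mouth), up to 0.17 as it slides along the cutter's +y; starts 0.14 to 0.17. About 1 N friction; stays where left. Upright steel sheet, 5 mm thick, 140 wide (y), reaching 40 mm above the bed, in a flush groove at x -75 mm in the cutter's frame, centred at y = joint value. A tile over the groove blocks it; one that is home clears it by 12 mm.
- guard_handle (a point): Centre of the black tab on top of the guard: 14 mm thick (x), 44 mm wide (y), reaching 21 mm below and above this point, which is 75 mm above the bench. The steel sheet ends 55 mm above the bench. Axes as cutter.
- scraper: Bystander: black silicone scraper, about 165 x 70 x 20 mm, lying in the place (right or left) that the tile does not have. Origin: underside, near its middle.
- float: Bystander: white plastic grout float, 240 x 100 x 78 mm, at the far left. Origin: centre of its underside.
- jar: Bystander: amber glass jar, 72 mm across, 100 mm tall, standing on the right. Origin: centre of its underside.
- bolster: Bystander: steel bolster chisel, 215 x 75 x 18 mm, lying right of the cutter. Origin: underside, near its middle.
Mind the look-alikes: they are no part of the job. Leave any brown or orange look-alike of the tile alone.

How it is judged (in metres and radians):
On the way, in this order (a step that is already met when the one before it is completed fails the run):
1. the tile is home under the hood, flat on the bed (x of tile in the frame of mouth between 0.012 and 0.03 m and y of tile in the frame of mouth between -0.014 and 0.014 m and z of tile in the frame of mouth between -0.004 and 0.005 m and angle between tile's own z axis and vertical below 0.1 rad and angle between the x axis of tile and the x axis of mouth, either way round below 0.2 rad), for 0.2 s.
2. the guard is shut (value of joint guard below 0.01 m), for 0.2 s.
At the end, for the whole second after the job is handed in: The tile lies flat on the bed (within 5 mm of it, tilted less than 0.1 rad), lengthwise in the channel (within 0.2 rad, within 14 mm of its middle line) with its leading end within 8 mm of the stop, at rest, and the guard is within 10 mm of fully shut (all of step 1 and value of joint guard below 0.01 m and linear speed of tile below 0.02 m/s); the robot touches nothing.
It fails at once if one of the bystanders (scraper, float, jar, bolster) is moved more than 40 mm (distance of any of scraper, float, jar, bolster from where it was at the start of the episode above 0.04 m).
It also fails if it takes over 51 s, if anything falls off the work surface, if the arm or the gripper's body presses on something with over 40 N, if the wrist force passes 120 N, or if a joint passes its speed limit or range.

## Working session

There is one attempt and no reset: what is moved stays moved. The work goes in short steps, each a Python script; the robot and the scene stay as the last script left them, time stands still between calls to the robot, and variables do not carry over. Pictures are saved under pics/ and viewed, at most 10 in all, crops included, and the job is handed in when it is done.

```bash
ls; mkdir -p pics; cat > h.py <<'E'
import numpy as np, cv2
from rig import bot
from scipy.spatial.transform import Rotation as R
def rot(q): return R.from_quat([q[1],q[2],q[3],q[0]])
def quat(r):
    x=r.as_quat(); return [x[3],x[0],x[1],x[2]]
def cam(name):
    s=bot.read_state(); c=bot.read_camera(name)
    if 'mount' in c:
        M=np.array(c['mount']); T=np.eye(4); T[:3,:3]=rot(s['tool_rot']).as_matrix(); T[:3,3]=s['ee_pos']
        c['T']=T@M
    else:
        T=np.eye(4); T[:3,:3]=rot(c['attitude']).as_matrix(); T[:3,3]=c['eye']; c['T']=T
    f=192/np.tan(np.radians(c['fovy'])/2)
    c['K']=np.array([[f,0,c['cx']],[0,f,c['cy']],[0,0,1.]])
    return c
def rays(c,px):
    u=cv2.undistortPoints(np.float64(px).reshape(-1,1,2),c['K'],np.array([c['k1'],0,0,0.])).reshape(-1,2)
    return np.c_[u,np.ones(len(u))]
def onplane(c,px,z):
    d=rays(c,px)@c['T'][:3,:3].T; e=c['T'][:3,3]
    return e+d*((z-e[2])/d[:,2])[:,None]
def cloud(c):
    v,u=np.mgrid[:384,:512]
    r=rays(c,np.c_[u.ravel(),v.ravel()])*c['depth'].reshape(-1,1)
    return (r@c['T'][:3,:3].T+c['T'][:3,3]).reshape(384,512,3)
def down(yaw): # tool z down, tool y (closing) at angle yaw+90 in the world
    return quat(R.from_euler('z',yaw)*R.from_euler('x',np.pi))
E
cat > a.py <<'E'
from h import *
a=cam('scene'); b=cam('side')
for n,c in(('scene',a),('side',b)):
    cv2.imwrite(f'pics/{n}1.png',c['image']); print(n,c['T'].round(2).tolist(),c['fovy'],c['k1'],(c['depth']>0).mean())
s=bot.read_state(); print(s['tool_rot'],s['clock'])
w=cam('wrist'); print(np.array(w['mount']).round(3).tolist())
E
python3 a.py
```

```text
pics
scene [[0.41, 0.5, -0.76, 1633.77], [0.91, -0.24, 0.34, -468.33], [-0.01, -0.83, -0.55, 877.1], [0.0, 0.0, 0.0, 1.0]] 47.47727095999432 -0.04071579637677791 0.9843393961588541
side [[-0.94, -0.26, 0.2, 270.67], [-0.33, 0.72, -0.61, 750.98], [0.02, -0.64, -0.77, 1010.03], [0.0, 0.0, 0.0, 1.0]] 57.12141980756994 0.03299548783116402 0.9959615071614584
[-5.05941319e-04  9.77215564e-01  2.12248623e-01 -8.44933936e-05] 0.1
[[0.0, -0.955, -0.297, 74.928], [1.0, 0.0, -0.0, -0.597], [0.0, -0.297, 0.955, -124.561], [0.0, 0.0, 0.0, 1.0]]
```

View pics/scene1.png

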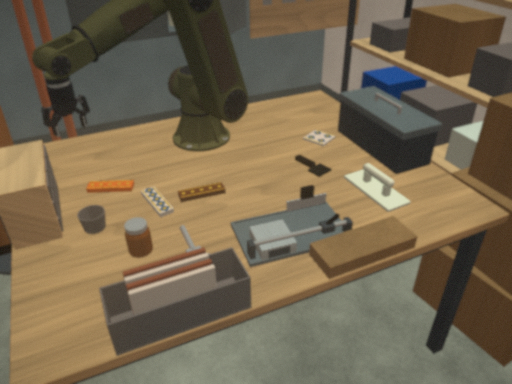

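View pics/side1.png

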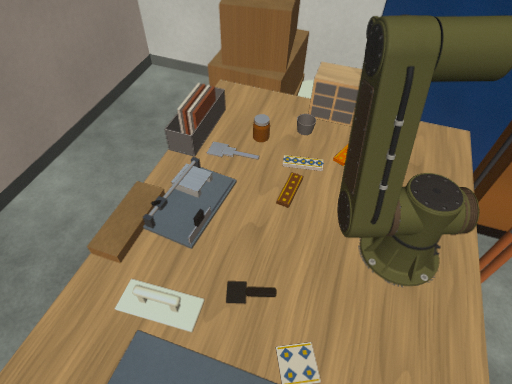

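Candidates for the tile:
- White strip with blue diamonds: scene (157,200), side (303,162).
- Brown strip: scene (202,191), side (290,190).
- Orange strip: scene (110,186), side (342,157).
- Square patterned tile: scene (320,137), side (298,362).

The white long strip matches the description. The cutter is at scene (290,230), its black guard tab at scene (307,192) and side (198,216). I'll get rough positions, then take close wrist views.

```bash
cat > b.py <<'E'
from h import *
a=cam('scene'); b=cam('side')
for n,c,pts in(('scene',a,dict(tile=(157,200),brown=(202,191),hood=(271,235),tab=(307,192),scraper=(312,164),jar=(138,225))),('side',b,dict(tile=(303,162),brown=(290,190),hood=(192,178),tab=(198,215),scraper=(238,292),jar=(261,120)))):
    P=cloud(c)
    for k,(u,v) in pts.items(): print(n,k,np.median(P[v-1:v+2,u-1:u+2].reshape(-1,3),0).round())
E
python3 b.py
```

```text
scene tile [ 405. -290.   19.]
scene brown [ 421. -137.   22.]
scene hood [765. -38.  52.]
scene tab [653. 145.  80.]
scene scraper [421. 304.  18.]
scene jar [ 617. -385.  100.]
side tile [ 392. -283.   19.]
side brown [ 402. -120.   19.]
side hood [753. -24.  51.]
side tab [644. 153.  96.]
side scraper [445. 320.   9.]
side jar [ 604. -379.   99.]
```

```bash
cat > c.py <<'E'
from h import *
for n,p in(('tile',[370,-288,230]),('cut',[640,10,300])):
    bot.move_to(p,down(0)); bot.dwell(.3)
    c=cam('wrist'); cv2.imwrite(f'pics/w_{n}.png',c['image'])
    np.savez(f'{n}.npz',**{k:c[k] for k in('image','depth','T','K','k1')})
print(bot.read_state()['clock'],bot.read_state()['joint_positions'])
E
python3 c.py
```

```text
3.4583 [-4.21782008e-02  4.78586624e-01  1.16168892e+00 -2.33839486e-05
  1.50123475e+00  1.52908484e+00]
```

View pics/w_tile.png

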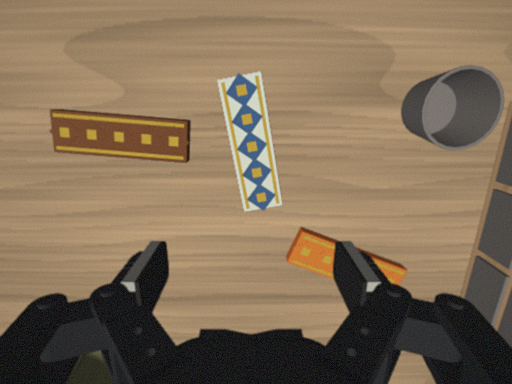

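View pics/w_cut.png

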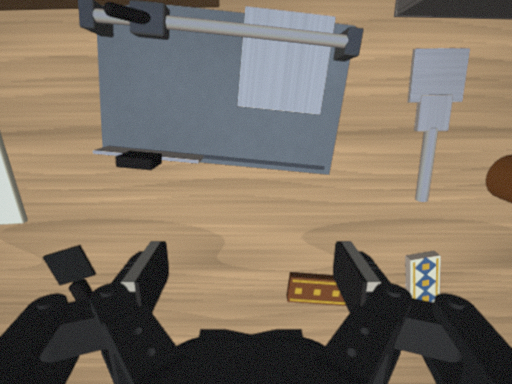

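The tile is the white strip, with corners near (218,80), (262,72), (281,205) and (245,210). Brown and orange are clearly separate at (120,135) and (345,258). In the cutter view the hood front edge runs (238,107)–(322,115), the base's near edge is at rows 147–172, and the tab is at (138,160). Next I'll measure these.

```bash
cat > d.py <<'E'
from h import *
def ld(n):
    d=np.load(n+'.npz'); return {k:d[k] if d[k].ndim else float(d[k]) for k in d}
def comp(m,uv):
    n,l=cv2.connectedComponents(m.astype(np.uint8),connectivity=4); return l==l[uv[1],uv[0]]
def rect(xy):
    (c,s,a)=cv2.minAreaRect(xy.astype(np.float32)); return np.round(c,1),np.round(s,1),round(a,1)
t=ld('tile'); P=cloud(t); hsv=cv2.cvtColor(t['image'],cv2.COLOR_BGR2HSV)
m=comp((P[...,2]>13)&(P[...,2]<26),(250,140)); print('tile depth',rect(P[m][:,:2]),np.median(P[m][:,2]),np.median(P[m],0))
w=((hsv[...,1]<60)&(hsv[...,2]>150))|((hsv[...,0]>95)&(hsv[...,0]<130)&(hsv[...,1]>80))
w=cv2.morphologyEx(w.astype(np.uint8),cv2.MORPH_CLOSE,np.ones((7,7)))
m=comp(w,(250,140)); v,u=np.nonzero(m); print('tile col',m.sum(),rect(onplane(t,np.c_[u,v],18)[:,:2]))
c=ld('cut'); P=cloud(c); Z=P[...,2]
hsv=cv2.cvtColor(c['image'],cv2.COLOR_BGR2HSV)
for uv in((287,80),(200,100),(138,158),(160,90)): print(uv,P[uv[1],uv[0]].round(1),hsv[uv[1],uv[0]])
m=comp((Z>44)&(Z<58),(287,80)); q=P[m]; print('hood',rect(q[:,:2]),np.median(q[:,2]),q.min(0),q.max(0))
def line(x,y):
    for _ in range(5):
        k=np.polyfit(x,y,1); r=np.abs(y-np.polyval(k,x)); g=r<max(2,2*np.median(r)); x,y=x[g],y[g]
    return k,len(x),r.std()
v,u=np.nonzero(m)
# hood front edge: lowest row per column ; right/left edges: extreme columns per row
B=lambda cols:np.array([[a,v[u==a].max()] for a in cols])
f=onplane(c,B(range(246,318))+[0,.5],51)
k=line(f[:,1],f[:,0]); print('hood front x=k0 y+k1',k)
rr=range(62,100)
for nm,fn,o in(('L',np.min,-.5),('R',np.max,.5)):
    s=onplane(c,np.array([[fn(u[v==r])+o,r] for r in rr]),51); print(nm,line(s[:,0],s[:,1]))
m=comp((Z>9)&(Z<21),(200,100)); v,u=np.nonzero(m)
f=onplane(c,B(range(215,322))+[0,.5],15); print('base front',line(f[:,1],f[:,0]))
s=onplane(c,np.array([[u[v==r].max()+.5,r] for r in range(75,160)]),15); print('base R',line(s[:,0],s[:,1]))
m=comp((Z>80),(138,158)); q=P[m]; print('tab',m.sum(),rect(q[:,:2]),q.min(0),q.max(0))
v,u=np.nonzero((hsv[...,2]<60)&comp(hsv[...,2]<60,(138,160))); print(u.min(),u.max(),v.min(),v.max())
E
python3 d.py
```

```text
tile depth (array([ 394.9, -289.6]), array([163.6,  50.2]), 10.5) 19.155321248710834 [ 403.26153884 -288.84831721   19.15532125]
tile col 5313 (array([ 394.8, -289.3]), array([161.9,  50.7]), 10.5)
(287, 80) [741.1 -35.4  50.1] [109  30 184]
(200, 100) [717.8  78.7  18.6] [106  42 129]
(138, 158) [652.4 141.8  95.8] [170  24  32]
(160, 90) [731.  132.7  17. ] [103  46 127]
hood (array([744.6, -29.8]), array([106.5,  79.2]), 84.5) 51.90965142485521 [700.44310373 -85.85762414  49.14780683] [788.73301086  26.70270297  57.97863271]
hood front x=k0 y+k1 (array([9.68145591e-02, 7.07734026e+02]), 72, np.float64(0.17721803732307917))
L (array([-0.0997409 , 97.94728452]), 38, np.float64(0.17505643549624111))
R (array([ -0.09225875, -14.42896015]), 38, np.float64(0.2473903489905116))
base front (array([9.77157859e-02, 6.22418452e+02]), 107, np.float64(0.21504846337665645))
base R (array([ -0.09069605, -51.96061695]), 85, np.float64(0.2987788772042575))
tab 554 (array([670. ,  86.3]), array([ 30. , 175.1]), 20.5) [638.50922701   9.51969492  80.06605858] [714.67064214 169.54982703 424.66235312]
116 161 150 168
```

```bash
cat >> h.py <<'E'
M=np.array([705.2,-26.0]); CY=-0.096; TY=np.radians(10.5); TC=np.array([394.8,-289.4])
def r2(a,v): return R.from_euler('z',a).as_matrix()[:2,:2]@np.array(v,float)
def cw(x,y,z): return [*(M+r2(CY,[x,y])),z]
def st():
    s=bot.read_state(); e=np.array(s['ee_pos']); l=r2(-CY,e[:2]-M)
    print('t',round(s['clock'],2),'cut',l.round(1),'z',e[2].round(1),'F',np.round(s['ft_force'],1),'w',round(s['grip_width'],1),'g',round(s['grip_force'],1)); return s
E
cat > e.py <<'E'
from h import *
g=TC+r2(TY,[-50,0])
bot.move_gripper(85,60)
bot.move_to([*g,110],down(TY)); bot.servo_line([*g,23],speed=100); st()
bot.move_gripper(0,60); st()
bot.servo_line([*g,110],speed=120)
bot.move_to(cw(-160,0,110),down(CY)); bot.servo_line(cw(-160,0,42),speed=100); bot.dwell(.2);st()
c=cam('side'); cv2.imwrite('pics/side2.png',cv2.resize(c['image'][120:280,100:340],None,fx=3,fy=3)); 
c=cam('wrist'); cv2.imwrite('pics/w2.png',c['image'])
E
python3 e.py
```

```text
t 6.4 cut [-331.5 -305.9] z 23.5 F [-0.2  0.3  0.4] w 85.0 g 0.0
t 6.85 cut [-331.6 -305.9] z 23.7 F [-1.2  2.3  9.5] w 48.3 g 61.5
t 10.07 cut [-159.7    0. ] z 42.6 F [ 0.5  0.3 -3.1] w 48.3 g 62.4
```

View pics/w2.png

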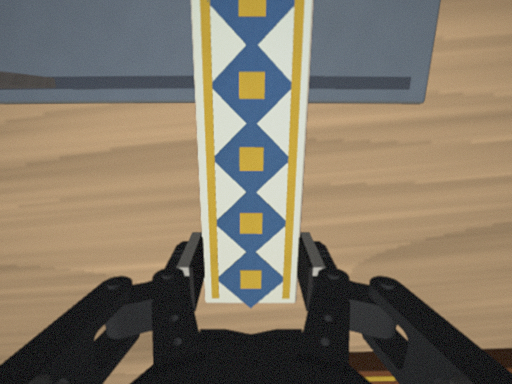

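View pics/side2.png

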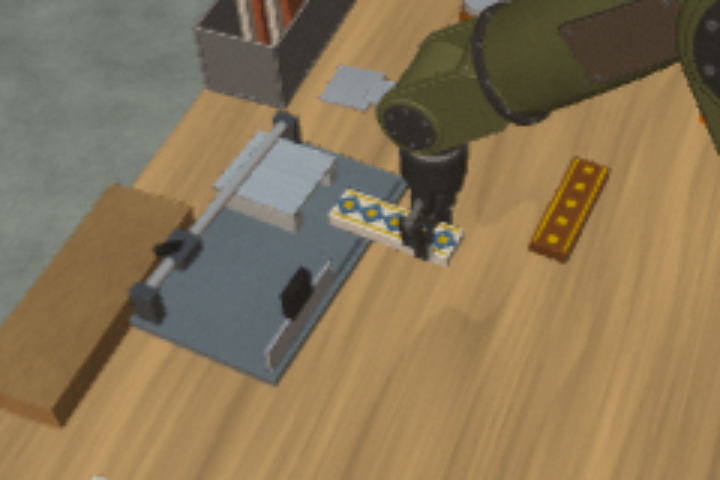

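The tile is gripped straight about 30 mm from its rear end and lined up with the hood. I'll feed it in.

```bash
cat > f.py <<'E'
from h import *
print(bot.servo_line(cw(-60,0,41),speed=60,until_force=8)); st()
s=bot.read_state()
print(bot.servo_line(cw(-24,0,41),speed=30,until_force=8)); s=st()
l=r2(-CY,np.array(s['ee_pos'])[:2]-M)
print(bot.servo_line(cw(l[0],0,37),speed=20,until_force=10)); st()
c=cam('wrist'); cv2.imwrite('pics/w3.png',c['image'])
E
python3 f.py
```

```text
False
t 11.99 cut [-60.2   0. ] z 41.0 F [-0.7 -0.4 -2.9] w 48.1 g 62.4
True
t 12.93 cut [-30.5  -0.1] z 39.7 F [ 1.3 -0.2 -2.3] w 48.4 g 62.7
True
t 13.13 cut [-30.  -0.] z 38.8 F [-2.5 -0.3  5.6] w 48.4 g 63.7
```

View pics/w3.png

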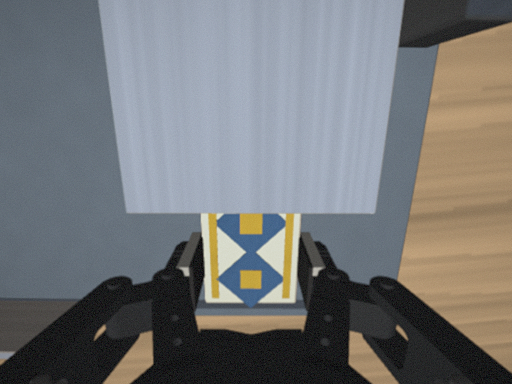

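Contact came at the stop (grip −30.5, so the tile's middle is about +20). I'll release and give a gentle seating push from behind with the fingers shut.

```bash
cat > g.py <<'E'
from h import *
bot.move_gripper(75); bot.servo_line(cw(-30,0,110),speed=150); bot.move_gripper(0,30)
bot.servo_line(cw(-95,0,110),speed=150); bot.servo_line(cw(-95,0,39),speed=120); bot.dwell(.1); st()
print(bot.servo_line(cw(-66,0,39),speed=30,until_force=8)); st()
bot.servo_line(cw(-100,0,39),speed=100); bot.servo_line(cw(-100,0,200),speed=200); bot.dwell(.2)
c=cam('wrist'); cv2.imwrite('pics/w4.png',c['image']); np.savez('w4.npz',**{k:c[k] for k in('image','depth','T','K','k1')}); st()
P=cloud(c); L=(P[...,:2]-M)@R.from_euler('z',CY).as_matrix()[:2,:2]
m=(abs(L[...,0]+32)<40)&(abs(L[...,1])<40)&(P[...,2]>26)&(P[...,2]<42)
q=np.c_[L[m],P[m][:,2]]; print('tile rear',np.percentile(q,[1,50,99],axis=0).round(1).tolist())
m=(abs(L[...,0]+75)<30)&(L[...,1]>60)&(L[...,1]<260)&(P[...,2]>85)&(P[...,2]<105)
q=np.c_[L[m],P[m][:,2]]; print('tab',m.sum(),np.percentile(q,[1,50,99],axis=0).round(1).tolist() if m.any() else 0)
E
python3 g.py
```

```text
t 16.32 cut [-94.4   0. ] z 40.0 F [-0.6 -1.1 -0.2] w 0.0 g 0.0
True
t 17.12 cut [-70.1  -0. ] z 38.4 F [-0.1 -0.5  0.5] w -0.2 g 0.0
t 18.77 cut [-100.2    0. ] z 199.2 F [ 0.2 -0.1 -0.5] w 0.1 g 0.0
tile rear [[-59.5, -24.6, 32.3], [-27.7, -0.3, 34.2], [0.4, 24.7, 36.1]]
tab 1104 [[-81.2, 145.4, 85.8], [-73.4, 164.2, 96.6], [-67.4, 188.5, 98.3]]
```

View pics/w4.png

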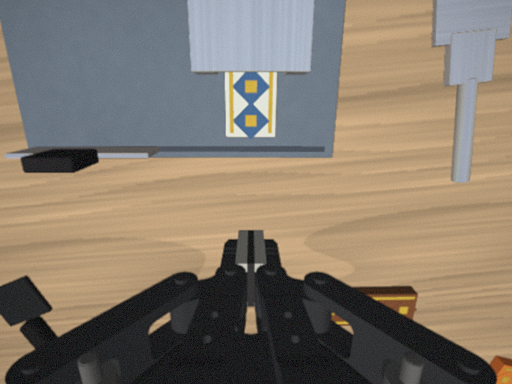

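The tile is home: rear end at −59.5, lateral offset about −0.3, top 34 mm. The guard tab spans y 145–188. I'll push the tab shut with closed fingers.

```bash
cat > i.py <<'E'
from h import *
bot.move_to(cw(-74,228,200),down(CY)); bot.servo_line(cw(-74,228,84),speed=150); bot.dwell(.1); st()
print(bot.servo_line(cw(-74,60,84),speed=60,until_force=10)); st()
print(bot.servo_line(cw(-74,5,84),speed=35,until_force=10)); st()
bot.servo_line(cw(-74,70,84),speed=100); bot.servo_line(cw(-74,70,200),speed=200)
bot.move_to(cw(-110,0,260),down(CY)); bot.dwell(.3)
c=cam('wrist'); cv2.imwrite('pics/w5.png',c['image']); st()
P=cloud(c); L=(P[...,:2]-M)@R.from_euler('z',CY).as_matrix()[:2,:2]
m=(abs(L[...,0]+75)<30)&(abs(L[...,1])<260)&(P[...,2]>85)&(P[...,2]<105)
q=np.c_[L[m],P[m][:,2]]; print('tab',m.sum(),np.percentile(q,[1,50,99],axis=0).round(1).tolist() if m.any() else 0)
E
python3 i.py
```

```text
t 20.72 cut [-73.5 228.1] z 85.3 F [-0.   0.3  0.1] w -0.2 g 0.0
False
t 23.67 cut [-74.   60.1] z 84.0 F [0.5 0.2 0. ] w -0.1 g 0.2
True
t 24.51 cut [-74.1  35.9] z 83.9 F [1.1 4.9 3.5] w -0.1 g 2.9
t 26.57 cut [-110.     0.5] z 259.2 F [-0.1 -0.5  0. ] w 0.2 g 0.0
tab 640 [[-82.1, -20.8, 92.3], [-74.7, 0.3, 96.7], [-68.1, 21.4, 98.4]]
```

View pics/w5.png

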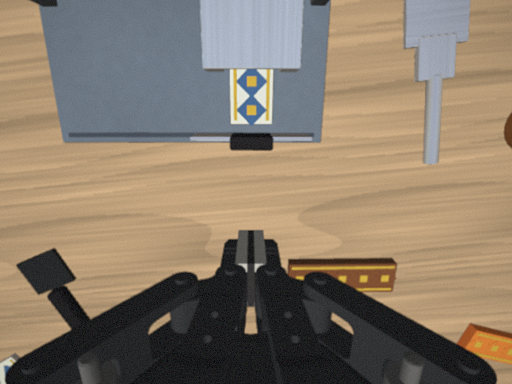

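The tab at (251,142) is centred on the tile, at about 0 mm, and the tile is still home at (251,95). Handing in.

```bash
python3 -c "
from rig import bot
print(bot.finish_job())"
```

```text
the job is handed in; nothing more can be done
None
```

The tile is home and flat against the stop, the chip guard is shut to about 0 mm by the last camera check, no bystander was touched that I could see, and the job was handed in at about 27 s; the rig gave no verdict.

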